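# Lay out the forming bar and find the tin with the doming ball

### The job

Get the forming tools ready for the silversmith: lay the steel bar level in the two V-blocks and let go of it. Then lift the sealed tins one at a time and shake each back and forth several times in the air, standing every silent one back upright on the bench where it was, until you have the one that rattles with the doming ball. Hold that tin out level and still over the middle of the round bench block, about 10 cm above it, touching nothing else and leaving the other things on the bench alone, and finish while still holding it there.

Things in the scene. Friction and masses are not known exactly. Their poses are not given: they have to be found in the camera images.
- bar: steel forming bar, 202 mm long: round, 18 mm diameter over the middle 164 mm, with a 19 mm long, 18 mm square tang at either end that keeps it from rolling; 0.38 kg; origin on its axis at mid-length (9 mm above the bench at the start), x along the bar. It can be taken from above at its middle
- v_blocks: fixed wooden board (160 x 66 x 6 mm) with two dark steel V-blocks; origin at the centre of its underside, x along the line that the bar is to lie on. The blocks are 24 mm thick along x, 56 mm wide, their middles 60 mm either side of the origin, so that 96 mm between them is free for fingers. 90-degree notches open upward: lowest line 28 mm, rims 46 mm above the bench, 37 mm wide at the rim. The seated bar's axis lies 41 mm above the bench, over the board's x axis
- tin_a: one of three alike sealed tins, 104 (x) x 50 (y) x 44 mm high, rigid, 0.2 to 0.55 kg full (weight does not tell them apart); a grip of 30 to 60 N is plenty; origin at the centre of its underside. Any one of the three holds a loose 120 g, 31 mm steel ball: shaken along x, it runs up to 63 mm, knocks and stays at the leading end (balance shifts 0.07 N m between ends); the other two are packed tight
- tin_b: one of three alike sealed tins, 104 (x) x 50 (y) x 44 mm high, rigid, 0.2 to 0.55 kg full (weight does not tell them apart); a grip of 30 to 60 N is plenty; origin at the centre of its underside. Any one of the three holds a loose 120 g, 31 mm steel ball: shaken along x, it runs up to 63 mm, knocks and stays at the leading end (balance shifts 0.07 N m between ends); the other two are packed tight
- tin_c: one of three alike sealed tins, 104 (x) x 50 (y) x 44 mm high, rigid, 0.2 to 0.55 kg full (weight does not tell them apart); a grip of 30 to 60 N is plenty; origin at the centre of its underside. Any one of the three holds a loose 120 g, 31 mm steel ball: shaken along x, it runs up to 63 mm, knocks and stays at the leading end (balance shifts 0.07 N m between ends); the other two are packed tight
- block: fixed round dark steel bench block, 100 mm diameter, 38 mm high, on a thin rubber foot; origin at the centre of its underside
- block_top (a point): centre of the bench block's top face, 38 mm above the bench
- mallet: bystander: wooden mallet, 240 mm, lying on the bench; leave alone
- pot: bystander: white ceramic cup, 66 mm wide, 55 mm high; leave alone
- cuff: bystander: steel cuff ring, 62 mm wide, 22 mm high; leave alone
- jar: bystander: amber glass jar, 56 mm wide, 75 mm high; leave alone
- punch: bystander: punch with wooden handle, 150 mm, lying; leave alone
- pad: bystander: wooden pad, 90 x 70 x 12 mm; leave alone
- spool: bystander: copper slug, 44 mm wide, 30 mm high; leave alone
Not all that is in view belongs to the job. Leave any turquoise look-alike of the tin_a alone.

How it is judged:
On the way, in this order (a step that is already met when the one before it is completed fails the run):
1. the bar lies level in both V-blocks, let go and still (z of bar in the frame of v_blocks between 0.037 and 0.0445 m and y of bar in the frame of v_blocks between -0.004 and 0.004 m and x of bar in the frame of v_blocks between -0.03 and 0.03 m and angle between the x axis of bar and the x axis of v_blocks, either way round below 0.05 rad and linear speed of bar below 0.03 m/s and contact force between the fingers and bar below 0.1 N), for 0.2 s.
2. the tin with the loose ball is shaken in the air: stroke 1 (((height (world z) of tin_a above 0.03 m and contact force between tin_a_c0 and anything else above 0.05 N and (linear speed of tin_a above 0.08 m/s or angular speed of tin_a above 0.6 rad/s)) or (height (world z) of tin_b above 0.03 m and contact force between tin_b_c0 and anything else above 0.05 N and (linear speed of tin_b above 0.08 m/s or angular speed of tin_b above 0.6 rad/s)) or (height (world z) of tin_c above 0.03 m and contact force between tin_c_c0 and anything else above 0.05 N and (linear speed of tin_c above 0.08 m/s or angular speed of tin_c above 0.6 rad/s)))).
3. the stroke 1 is checked (((height (world z) of tin_a above 0.03 m and contact force between tin_a_c0 and anything else above 0.05 N and linear speed of tin_a below 0.04 m/s and angular speed of tin_a below 0.5 rad/s) or (height (world z) of tin_b above 0.03 m and contact force between tin_b_c0 and anything else above 0.05 N and linear speed of tin_b below 0.04 m/s and angular speed of tin_b below 0.5 rad/s) or (height (world z) of tin_c above 0.03 m and contact force between tin_c_c0 and anything else above 0.05 N and linear speed of tin_c below 0.04 m/s and angular speed of tin_c below 0.5 rad/s))).
4. the tin with the loose ball is shaken in the air: stroke 2 (((height (world z) of tin_a above 0.03 m and contact force between tin_a_c0 and anything else above 0.05 N and (linear speed of tin_a above 0.08 m/s or angular speed of tin_a above 0.6 rad/s)) or (height (world z) of tin_b above 0.03 m and contact force between tin_b_c0 and anything else above 0.05 N and (linear speed of tin_b above 0.08 m/s or angular speed of tin_b above 0.6 rad/s)) or (height (world z) of tin_c above 0.03 m and contact force between tin_c_c0 and anything else above 0.05 N and (linear speed of tin_c above 0.08 m/s or angular speed of tin_c above 0.6 rad/s)))).
5. the stroke 2 is checked (((height (world z) of tin_a above 0.03 m and contact force between tin_a_c0 and anything else above 0.05 N and linear speed of tin_a below 0.04 m/s and angular speed of tin_a below 0.5 rad/s) or (height (world z) of tin_b above 0.03 m and contact force between tin_b_c0 and anything else above 0.05 N and linear speed of tin_b below 0.04 m/s and angular speed of tin_b below 0.5 rad/s) or (height (world z) of tin_c above 0.03 m and contact force between tin_c_c0 and anything else above 0.05 N and linear speed of tin_c below 0.04 m/s and angular speed of tin_c below 0.5 rad/s))).
6. the tin with the loose ball is shaken in the air: stroke 3 (((height (world z) of tin_a above 0.03 m and contact force between tin_a_c0 and anything else above 0.05 N and (linear speed of tin_a above 0.08 m/s or angular speed of tin_a above 0.6 rad/s)) or (height (world z) of tin_b above 0.03 m and contact force between tin_b_c0 and anything else above 0.05 N and (linear speed of tin_b above 0.08 m/s or angular speed of tin_b above 0.6 rad/s)) or (height (world z) of tin_c above 0.03 m and contact force between tin_c_c0 and anything else above 0.05 N and (linear speed of tin_c above 0.08 m/s or angular speed of tin_c above 0.6 rad/s)))).
7. the stroke 3 is checked (((height (world z) of tin_a above 0.03 m and contact force between tin_a_c0 and anything else above 0.05 N and linear speed of tin_a below 0.04 m/s and angular speed of tin_a below 0.5 rad/s) or (height (world z) of tin_b above 0.03 m and contact force between tin_b_c0 and anything else above 0.05 N and linear speed of tin_b below 0.04 m/s and angular speed of tin_b below 0.5 rad/s) or (height (world z) of tin_c above 0.03 m and contact force between tin_c_c0 and anything else above 0.05 N and linear speed of tin_c below 0.04 m/s and angular speed of tin_c below 0.5 rad/s))).
8. the tin with the loose ball is shaken in the air: stroke 4 (((height (world z) of tin_a above 0.03 m and contact force between tin_a_c0 and anything else above 0.05 N and (linear speed of tin_a above 0.08 m/s or angular speed of tin_a above 0.6 rad/s)) or (height (world z) of tin_b above 0.03 m and contact force between tin_b_c0 and anything else above 0.05 N and (linear speed of tin_b above 0.08 m/s or angular speed of tin_b above 0.6 rad/s)) or (height (world z) of tin_c above 0.03 m and contact force between tin_c_c0 and anything else above 0.05 N and (linear speed of tin_c above 0.08 m/s or angular speed of tin_c above 0.6 rad/s)))).
9. the stroke 4 is checked (((height (world z) of tin_a above 0.03 m and contact force between tin_a_c0 and anything else above 0.05 N and linear speed of tin_a below 0.04 m/s and angular speed of tin_a below 0.5 rad/s) or (height (world z) of tin_b above 0.03 m and contact force between tin_b_c0 and anything else above 0.05 N and linear speed of tin_b below 0.04 m/s and angular speed of tin_b below 0.5 rad/s) or (height (world z) of tin_c above 0.03 m and contact force between tin_c_c0 and anything else above 0.05 N and linear speed of tin_c below 0.04 m/s and angular speed of tin_c below 0.5 rad/s))).
At the end, for the whole second after the job is handed in: Bar free in both V-blocks (axis 37-44.5 mm up, 4 mm across, 30 mm along, 0.05 rad). Rattling tin held still by the fingers, within 45 mm of the block centre, underside 50-170 mm above its top, tilt under 0.2 rad. Other tins upright on the bench within 60 mm of their starts (all of step 1 and ((contact force between tin_a_c0 and anything else above 0.05 N and z of tin_a in the frame of block_top between 0.05 and 0.17 m and horizontal distance between tin_a and block_top below 0.045 m and angle between tin_a's own z axis and vertical below 0.2 rad and linear speed of each of tin_a, tin_b, tin_c below 0.03 m/s and contact force between the fingers and tin_a above 1 N and contact force between tin_a and block below 0.1 N and height (world z) of tin_b between -0.005 and 0.006 m and distance of each of tin_b, tin_c from where it was at the start of the episode below 0.06 m and angle between each of tin_b, tin_c's own z axis and vertical below 0.1 rad and height (world z) of tin_c between -0.005 and 0.006 m) or (contact force between tin_b_c0 and anything else above 0.05 N and z of tin_b in the frame of block_top between 0.05 and 0.17 m and horizontal distance between tin_b and block_top below 0.045 m and angle between tin_b's own z axis and vertical below 0.2 rad and linear speed of each of tin_b, tin_a, tin_c below 0.03 m/s and contact force between the fingers and tin_b above 1 N and contact force between tin_b and block below 0.1 N and height (world z) of tin_a between -0.005 and 0.006 m and distance of each of tin_a, tin_c from where it was at the start of the episode below 0.06 m and angle between each of tin_a, tin_c's own z axis and vertical below 0.1 rad and height (world z) of tin_c between -0.005 and 0.006 m) or (contact force between tin_c_c0 and anything else above 0.05 N and z of tin_c in the frame of block_top between 0.05 and 0.17 m and horizontal distance between tin_c and block_top below 0.045 m and angle between tin_c's own z axis and vertical below 0.2 rad and linear speed of each of tin_c, tin_a, tin_b below 0.03 m/s and contact force between the fingers and tin_c above 1 N and contact force between tin_c and block below 0.1 N and height (world z) of tin_a between -0.005 and 0.006 m and distance of each of tin_a, tin_b from where it was at the start of the episode below 0.06 m and angle between each of tin_a, tin_b's own z axis and vertical below 0.1 rad and height (world z) of tin_b between -0.005 and 0.006 m))); the arm keeps its last pose, push and grip.
It fails at once if another thing on the bench is pushed more than 30 mm out of place (distance of any of mallet, pot, cuff, jar, punch, pad, spool from where it was at the start of the episode above 0.03 m).
It also fails if it takes over 72 s, if anything falls off the work surface, if the arm or the gripper's body presses on something with over 40 N, if the wrist force passes 120 N, or if a joint passes its speed limit or range.

### The arm

A 6-joint arm with a two-finger parallel gripper is mounted at the origin on the work surface. World frame = base frame: x ahead of the robot, y to its left, z up, the work surface at z = 0. Lengths are in m, angles in rad, forces in N, time in s.
With the tool pointing down it reaches from about 0.35 to 0.85 m from the base axis. Payload 8.1 kg.
Tool frame: the origin (TCP) lies at the centre of the arm's flange, where the gripper is bolted on; the fingertips stand 186 mm ahead of it and the grasp point (between the pads) lies 167 mm ahead of it; z points along the fingers, y is the line along which they close (so a half turn about z gives the same grasp; the last joint's range is limited). The gripper opens to 93 mm and grips with 3 to 60 N. Pads are 15 mm wide; open, the fingers measure 128 mm over their backs; the gripper's body (75 mm by 188 mm) begins 65 mm behind the grasp point.
Start: joints at [1.019, 0.13, 1.488, -0, 1.523, -0.085], TCP at [0.27, 0.536, 0.405] pointing down, gripper open.
Joint ranges: [-2.96, 2.96], [-0.89, 2.26], [0.02, 2.5], [-1.34, 4.48], [0, 2.73], [-2.66, 2.66]. Speed limits (rad/s): [2.39, 2.39, 2.79, 3.14, 3.14, 3.14].

### API

Orientations are given as a rotation vector (axis times angle).
In Python, from plant import read_state, read_camera, camera_params, robot gives the robot as it stands.
- The arm moves only by the tool carry_out, never from a script. Its argument "targets" is a list of rows, each an object of numbers: "hand": the opening in per cent of the stroke, from 0 (shut) to 100 (fully open); "x", "y", "z": the shift along the tool's x, y, z in m; "ax", "ay", "az": the turn, a rotation vector about the tool's x, y, z in rad. In form: [{"hand": .., "x": .., "y": .., "z": .., "ax": .., "ay": .., "az": ..}, ...]. A call has 1 to 8 rows; each row is the pose to reach, as a shift and turn from the pose commanded when the call began, along the tool's axes at that moment; what a row does not reach only later rows make up. A row lasts 1/8 s, in which the tool goes at most 62.5 mm and 10.7 degrees, less where a joint would pass 70% of its speed; a pose out of reach is approached as far as the arm can. A call with a gripper value outside its range is refused whole. The fingers move at their own pace and stop on an object; "newtons" is the grip in N (left out, the last holds). Time passes only in rows, so rows that repeat a pose let the fingers close. It gives the time, the measured TCP pose, the force, the opening and the grip force at its end, in the units of the state.
- read_state(): the state, without advancing time (a new reading comes with each control period).
- read_camera(name): name is "scene" or "top"; returns (picture, depth): 420x560x3 uint8, blue, green, red; 420x560 float32, m along the optical axis (not along the pixel's ray), 0 where there is no reading.
- camera_params(name): a dict with "fx", "fy", "cx", "cy" (pixels), "k1" (the pictures are not rectified: a ray, as slopes to the right and down, at radius r is drawn at 1 + k1 r^2 times it, then the intrinsics apply), "position" and "rotation" of the camera in the world. Camera axes: x right, y up, looking along -z (the intrinsics and any distortion apply to the point x, -y, -z); pixel columns grow to the right and rows downward; lengths in m; the calibration is good to about 2 mm. A picture is of the moment at which its call begins. camera_params takes no time and is no camera call.
- robot.close_job(): hands the job in; it is judged then, once.
The state is a dict: "t": time; "q": joint angles; "dq": joint speeds; "joint_torque": joint torques, N m; "tool_pos": TCP position; "orientation": TCP orientation; "force": force on the tool from outside, world axes, zero at the start; "wrist_torque": the same for the moment, N m; "opening": finger opening in m; "gripper_force": force on a finger pad.
Only numpy, scipy, OpenCV 4.12 (cv2) and the standard library are available. Lean on these libraries where they do the work, as an engineer would, in place of code of your own. Each camera call takes 0.05 s, during which the arm holds its last target. There are 200 camera calls.

## Working session

There is one attempt and no reset: what is moved stays moved. The work goes in short steps, Python scripts to look and compute and a tool call to move; the robot and the scene stay as the last step left them, time stands still between calls to the robot, and variables do not carry over. Pictures are saved under pics/ and viewed, at most 10 in all, crops included, and the job is handed in when it is done.

Besides the shell and the picture viewer there is one more tool, called after "Emit:" as name([rows], argument=value, ...), one row to a line, values as JSON. carry_out: Moves the arm, as the interface text tells. Its arguments: {"type":"object","properties":{"targets":{"type":"array","items":{"type":"object","properties":{"hand":{"type":"number"},"x":{"type":"number"},"y":{"type":"number"},"z":{"type":"number"},"ax":{"type":"number"},"ay":{"type":"number"},"az":{"type":"number"}}}},"newtons":{"type":"number"}},"required":["targets"]}

```bash
mkdir -p pics; cat > h.py <<'E'
import numpy as np, cv2
from plant import read_state, read_camera, camera_params, robot
from scipy.spatial.transform import Rotation as R
def rays(name,uv):
    p=camera_params(name); K=np.array([[p['fx'],0,p['cx']],[0,p['fy'],p['cy']],[0,0,1]])
    n=cv2.undistortPoints(np.array(uv,float).reshape(-1,1,2),K,np.array([p['k1'],0,0,0.])).reshape(-1,2)
    M=np.array(p['rotation']); M=M if M.shape==(3,3) else R.from_rotvec(M).as_matrix()
    return np.array(p['position']), np.c_[n[:,0],-n[:,1],-np.ones(len(n))]@M.T
def onplane(name,uv,z):
    o,d=rays(name,uv); return o+d*((z-o[2])/d[:,2])[:,None]
def bydepth(name,uv,depth):
    o,d=rays(name,uv); uv=np.array(uv,int).reshape(-1,2); return o+d*depth[uv[:,1],uv[:,0]][:,None]
E
python3 - <<'E'
from h import *
for n in("top","scene"):
    im,d=read_camera(n); cv2.imwrite(f"pics/{n}0.png",im); np.savez(f"{n}0.npz",im=im,d=d); print(camera_params(n), (d==0).mean())
s=read_state();print({k:np.round(v,3) for k,v in s.items()})
E
```

```text
{'fx': 471.73812338476097, 'fy': 471.73812338476097, 'cx': 270.2990251663084, 'cy': 209.35525894057258, 'k1': -0.06535981493258916, 'position': array([ 0.35147852, -0.00194995,  1.1965132 ]), 'rotation': array([ 0.14283515, -0.11739344, -1.55863462])} 0.0038435374149659862
{'fx': 410.51502331207945, 'fy': 410.51502331207945, 'cx': 280.68028845470985, 'cy': 204.96655289904183, 'k1': 0.01902543425804013, 'position': array([ 1.06155657, -0.35263934,  0.9412096 ]), 'rotation': array([0.58200811, 0.31204722, 0.9822453 ])} 0.003971088435374149
{'t': np.float64(0.1), 'q': array([ 1.019,  0.131,  1.489,  0.   ,  1.523, -0.085]), 'dq': array([-0.002, -0.003, -0.002,  0.   , -0.001, -0.   ]), 'joint_torque': array([ 1.0000e-03, -5.6134e+01, -4.9310e+01,  7.7000e-02,  2.9000e-02,
       -0.0000e+00]), 'tool_pos': array([0.27 , 0.536, 0.404]), 'orientation': array([-7.260e-01, -3.056e+00,  3.000e-03]), 'force': array([ 0.311,  0.149, -0.244]), 'wrist_torque': array([0.036, 0.031, 0.006]), 'gripper_force': np.float64(0.0), 'opening': np.float64(0.093)}
```

View pics/top0.png

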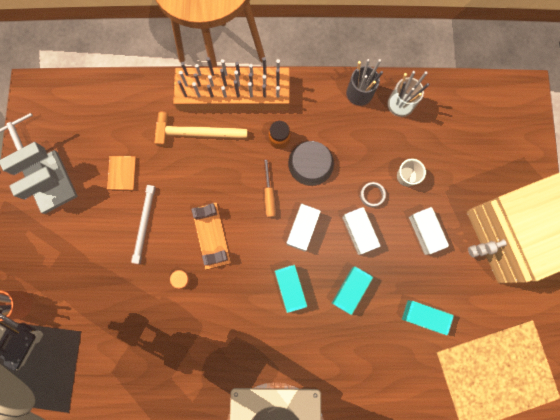

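View pics/scene0.png

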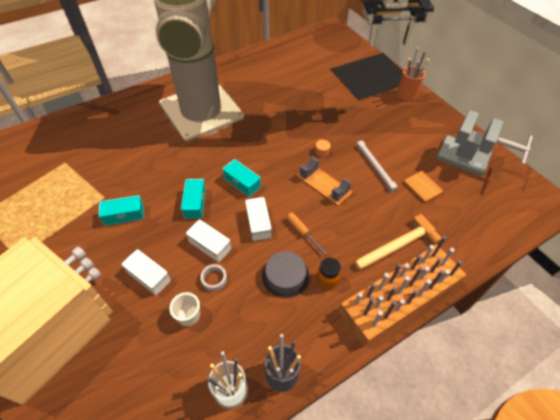

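The top view shows three white tins at (304,228), (362,231) and (429,231), and three turquoise look-alikes at (291,289), (353,291) and (429,317). The white ones are the job's tins, since the turquoise are to be left alone. The bar is at (143,225), the V-blocks at (210,236) and the round block at (311,162).

```bash
cat > m.py <<'E'
from h import *
def cloud(n,d):
    h,w=d.shape; u,v=np.meshgrid(np.arange(w),np.arange(h)); o,r=rays(n,np.c_[u.ravel(),v.ravel()])
    return (o+r*d.ravel()[:,None]).reshape(h,w,3)
def rect(P):
    (c,(a,b),t)=cv2.minAreaRect((P[:,:2]*1000).astype(np.float32))
    if a<b: a,b,t=b,a,t+90
    return np.round([c[0]/1000,c[1]/1000,a,b,(t+90)%180-90],4)
E
python3 - <<'E'
from m import *
for n in("top","scene"):
    z=np.load(f"{n}0.npz"); im,d=z['im'],z['d']; P=cloud(n,d); Z=P[...,2]
    hsv=cv2.cvtColor(im,cv2.COLOR_BGR2HSV)
    X,Y=P[...,0],P[...,1]
    def comps(mask,label,zlo,zhi,amin=60):
        m=mask&(Z>zlo)&(Z<zhi)&(np.hypot(X,Y)<0.95)&(X>0.2)
        k,l,st,c=cv2.connectedComponentsWithStats(m.astype(np.uint8))
        for i in range(1,k):
            if st[i,4]>amin:
                q=P[l==i]; print(n,label,c[i].round(),st[i,4],"z",np.median(q[:,2]).round(4),"rect x y L W ang",rect(q))
    comps(hsv[...,1]<90,"grey",0.036,0.052)
    comps((hsv[...,1]<90),"low",0.008,0.025)
    comps((hsv[...,1]>150)&(hsv[...,0]>75)&(hsv[...,0]<100),"turq",0.036,0.052)
    comps(hsv[...,0]>=0,"h30-60",0.030,0.06)
    comps(hsv[...,0]>=0,"h4-10 ",0.003,0.012,200)
    comps(hsv[...,0]>=0,"h>60 ",0.06,0.5,40)
im=np.load("top0.npz")['im']
c=np.hstack([cv2.resize(im[190:290,100:260],None,fx=2.5,fy=2.5),cv2.resize(im[190:290,280:460][:, :160],None,fx=2.5,fy=2.5)])
cv2.imwrite("pics/crop1.png",c)
E
```

```text
top grey [358.  97.] 68 z 0.0429 rect x y L W ang [ 0.8456 -0.2086 66.5361 23.4689 70.8485]
top grey [399. 106.] 70 z 0.0438 rect x y L W ang [ 0.8196 -0.3159 67.3572 26.5027 61.4995]
top grey [312. 160.] 884 z 0.0384 rect x y L W ang [ 6.74400e-01 -8.68000e-02  9.84780e+01  9.65704e+01 -6.87000e-02]
top grey [417. 168.] 90 z 0.0449 rect x y L W ang [ 0.6485 -0.3501 60.7567 31.7768 29.4946]
top grey [211. 209.] 73 z 0.044 rect x y L W ang [ 0.5441  0.1679 22.8705 22.2969 14.7562]
top grey [303. 227.] 859 z 0.0437 rect x y L W ang [ 5.019000e-01 -6.430000e-02  1.051157e+02  5.029880e+01 -1.967540e+01]
top grey [362. 230.] 856 z 0.0433 rect x y L W ang [  0.4945  -0.2087 103.7997  51.0027  21.8058]
top grey [196. 212.] 77 z 0.0441 rect x y L W ang [ 0.5361  0.2015 22.995  19.8468 14.612 ]
top grey [430. 230.] 842 z 0.0432 rect x y L W ang [  0.4961  -0.3773 102.3173  53.1921  20.4152]
top grey [221. 256.] 79 z 0.0433 rect x y L W ang [  0.4282   0.1383  23.3806  22.5874 -75.1356]
top grey [207. 259.] 78 z 0.043 rect x y L W ang [ 0.4201  0.171  22.2896 20.4316 12.3569]
top low [395. 11
[... 11205 characters left out ...]
 L W ang [ 8.69300e-01 -1.10000e-03  8.73580e+00  8.29460e+00 -1.21587e+01]
scene h>60  [379. 301.] 46 z 0.0893 rect x y L W ang [  0.8682   0.0325   9.8783   7.7422 -13.5125]
scene h>60  [390. 309.] 82 z 0.107 rect x y L W ang [8.99000e-01 3.21000e-02 8.50830e+00 8.03980e+00 6.10883e+01]
scene h>60  [400. 305.] 60 z 0.086 rect x y L W ang [ 0.8994  0.0672 11.0426  8.3791 52.8602]
scene h>60  [377. 318.] 69 z 0.1011 rect x y L W ang [ 8.98900e-01 -1.60000e-03  8.59530e+00  8.30030e+00  8.82993e+01]
scene h>60  [282. 361.] 739 z 0.0895 rect x y L W ang [  0.8694  -0.2201  70.4387  68.9324 -30.6599]
scene h>60  [226. 379.] 790 z 0.0899 rect x y L W ang [ 0.8395 -0.3294 70.6574 69.3037 33.1773]
```

View pics/crop1.png

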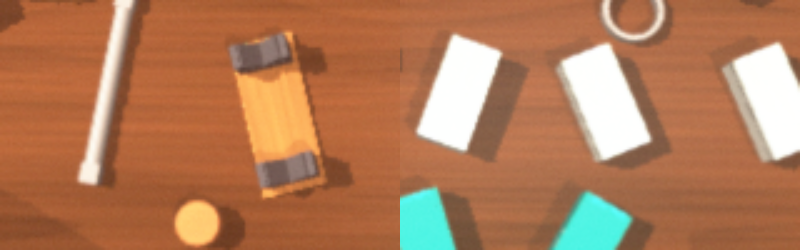

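The crop confirms that the bar, the V-blocks and three plain white tins lie where measured. The tin tops read 104 x 50 mm at 44 mm height, as given. Next I compute the whole route as tool-frame shifts.

```bash
cat > p.py <<'E'
from h import *
def plan(wps, start=None):
    """wps: (x,y,graspz,headingdeg) ; prints each as shift from previous"""
    if start is None:
        s=read_state(); M=R.from_rotvec(s['orientation']).as_matrix(); p=s['tool_pos']; 
        h=np.degrees(np.arctan2(M[1,0],M[0,0])); print("now",s['t'].round(2),p.round(4),"h",h.round(2),"tilt",M[:,2].round(4),"q6",s['q'][5].round(2))
        start=(p[0],p[1],p[2]-0.167,h)
    for w in wps:
        d=np.subtract(w,start); H=np.radians(start[3]); dh=(d[3]+180)%360-180
        print(w,"-> x %.4f y %.4f z %.4f az %.4f"%(np.cos(H)*d[0]+np.sin(H)*d[1],np.sin(H)*d[0]-np.cos(H)*d[1],-d[2],-np.radians(dh)),"rows",np.ceil(max(np.linalg.norm(d[:3])/.0625,abs(np.radians(dh))/.187)))
        start=w
E
python3 - <<'E'
from p import *
plan([(.509,.342,.10,171.6),(.509,.342,.022,171.6),(.509,.342,.12,171.6),(.4818,.1685,.12,194.5),(.4818,.1685,.056,194.5),(.4818,.1685,.15,194.5),(.5005,-.065,.1,160)])
E
```

```text
Traceback (most recent call last):
  File "p.py", line 6, in plan
    h=np.degrees(np.arctan2(M[1,0],M[0,0])); print("now",s['t'].round(2),p.round(4),"h",h.round(2),"tilt",M[:,2].round(4),"q6",s['q'][5].round(2))
                                                         ^^^^^^^^^^^^
AttributeError: 'float' object has no attribute 'round'
```

```bash
sed -i "s/s\['t'\].round(2)/round(s['t'],2)/" p.py
python3 - <<'E'
from p import *
plan([(.509,.342,.10,171.6),(.509,.342,.022,171.6),(.509,.342,.12,171.6),(.4818,.1685,.12,194.5),(.4818,.1685,.056,194.5),(.4818,.1685,.15,194.5),(.5005,-.065,.1,160)])
E
```

```text
now 0.1 [0.2699 0.5356 0.4038] h 153.26 tilt [-9.0e-04 -1.5e-03 -1.0e+00] q6 -0.09
(0.509, 0.342, 0.1, 171.6) -> x -0.3007 y -0.0653 z 0.1368 az -0.3202 rows 6.0
(0.509, 0.342, 0.022, 171.6) -> x 0.0000 y 0.0000 z 0.0780 az -0.0000 rows 2.0
(0.509, 0.342, 0.12, 171.6) -> x 0.0000 y 0.0000 z -0.0980 az -0.0000 rows 2.0
(0.4818, 0.1685, 0.12, 194.5) -> x 0.0016 y -0.1756 z -0.0000 az -0.3997 rows 3.0
(0.4818, 0.1685, 0.056, 194.5) -> x -0.0000 y 0.0000 z 0.0640 az -0.0000 rows 2.0
(0.4818, 0.1685, 0.15, 194.5) -> x -0.0000 y 0.0000 z -0.0940 az -0.0000 rows 2.0
(0.5005, -0.065, 0.1, 160) -> x 0.0404 y -0.2307 z 0.0500 az 0.6021 rows 4.0
```

Emit:
carry_out([
  {"hand": 100, "x": -0.3, "y": -0.065, "z": 0.137, "az": -0.32},
  {"hand": 100, "x": -0.3, "y": -0.065, "z": 0.137, "az": -0.32},
  {"hand": 100, "x": -0.3, "y": -0.065, "z": 0.137, "az": -0.32},
  {"hand": 100, "x": -0.3, "y": -0.065, "z": 0.137, "az": -0.32},
  {"hand": 100, "x": -0.3, "y": -0.065, "z": 0.137, "az": -0.32},
  {"hand": 100, "x": -0.3, "y": -0.065, "z": 0.137, "az": -0.32},
  {"hand": 100, "x": -0.3, "y": -0.065, "z": 0.137, "az": -0.32},
  {"hand": 100, "x": -0.3, "y": -0.065, "z": 0.137, "az": -0.32},
])

```text
schema error: expected keys hand, x, y, z, ax, ay, az
```

```bash
python3 - <<'E'
from p import *
plan([(.509,.342,.022,171.6)])
im,d=read_camera("scene"); cv2.imwrite("pics/a.png",cv2.resize(im[60:260,280:480],None,fx=2.5,fy=2.5))
E
```

```text
now 0.1 [0.2699 0.5356 0.4038] h 153.26 tilt [-9.0e-04 -1.5e-03 -1.0e+00] q6 -0.09
(0.509, 0.342, 0.022, 171.6) -> x -0.3007 y -0.0653 z 0.2148 az -0.3202 rows 7.0
```

View pics/a.png

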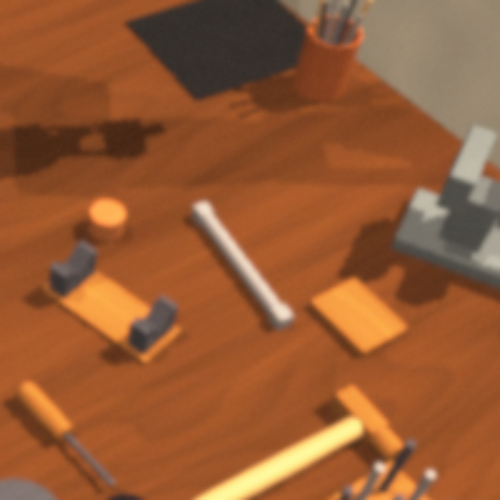

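The call was refused because every row needs all seven keys, so nothing moved. The picture shows the bar still lying at its start.

Emit:
carry_out([
  {"hand": 100, "x": -0.3, "y": -0.065, "z": 0.137, "ax": 0, "ay": 0, "az": -0.32},
  {"hand": 100, "x": -0.3, "y": -0.065, "z": 0.137, "ax": 0, "ay": 0, "az": -0.32},
  {"hand": 100, "x": -0.3, "y": -0.065, "z": 0.137, "ax": 0, "ay": 0, "az": -0.32},
  {"hand": 100, "x": -0.3, "y": -0.065, "z": 0.137, "ax": 0, "ay": 0, "az": -0.32},
  {"hand": 100, "x": -0.3, "y": -0.065, "z": 0.137, "ax": 0, "ay": 0, "az": -0.32},
  {"hand": 100, "x": -0.3, "y": -0.065, "z": 0.137, "ax": 0, "ay": 0, "az": -0.32},
  {"hand": 100, "x": -0.3, "y": -0.065, "z": 0.137, "ax": 0, "ay": 0, "az": -0.32},
  {"hand": 100, "x": -0.3, "y": -0.065, "z": 0.137, "ax": 0, "ay": 0, "az": -0.32},
])

```text
t: 1.15
tool_pos: [0.5081, 0.3438, 0.2685]
orientation: [0.229, 3.133, 0.001]
force: [0.9, 0.3, 0.1]
opening: 0.093
gripper_force: 0.0
```

```bash
python3 - <<'E'
from p import *
plan([(.509,.342,.022,171.6)])
E
```

```text
now 1.15 [0.5081 0.3438 0.2685] h 171.63 tilt [ 3.e-04  9.e-04 -1.e+00] q6 -0.91
(0.509, 0.342, 0.022, 171.6) -> x -0.0012 y -0.0017 z 0.0795 az 0.0005 rows 2.0
```

Emit:
carry_out([
  {"hand": 100, "x": -0.001, "y": -0.002, "z": 0.05, "ax": 0, "ay": 0, "az": 0},
  {"hand": 100, "x": -0.001, "y": -0.002, "z": 0.079, "ax": 0, "ay": 0, "az": 0},
  {"hand": 100, "x": -0.001, "y": -0.002, "z": 0.079, "ax": 0, "ay": 0, "az": 0},
  {"hand": 0, "x": -0.001, "y": -0.002, "z": 0.079, "ax": 0, "ay": 0, "az": 0},
  {"hand": 0, "x": -0.001, "y": -0.002, "z": 0.079, "ax": 0, "ay": 0, "az": 0},
  {"hand": 0, "x": -0.001, "y": -0.002, "z": 0.079, "ax": 0, "ay": 0, "az": 0},
  {"hand": 0, "x": -0.001, "y": -0.002, "z": 0.079, "ax": 0, "ay": 0, "az": 0},
  {"hand": 0, "x": -0.001, "y": -0.002, "z": 0.079, "ax": 0, "ay": 0, "az": 0},
], newtons=40)

```text
t: 2.15
tool_pos: [0.5094, 0.3406, 0.1888]
orientation: [-0.231, -3.133, 0.0]
force: [-0.6, -0.5, -0.2]
opening: 0.0475
gripper_force: 0.0
```

Emit:
carry_out([
  {"hand": 0, "x": 0, "y": 0, "z": 0, "ax": 0, "ay": 0, "az": 0},
  {"hand": 0, "x": 0, "y": 0, "z": 0, "ax": 0, "ay": 0, "az": 0},
  {"hand": 0, "x": 0, "y": 0, "z": 0, "ax": 0, "ay": 0, "az": 0},
  {"hand": 0, "x": 0, "y": 0, "z": 0, "ax": 0, "ay": 0, "az": 0},
  {"hand": 0, "x": 0, "y": 0, "z": 0, "ax": 0, "ay": 0, "az": 0},
  {"hand": 0, "x": 0, "y": 0, "z": -0.04, "ax": 0, "ay": 0, "az": 0},
  {"hand": 0, "x": 0, "y": 0, "z": -0.1, "ax": 0, "ay": 0, "az": 0},
  {"hand": 0, "x": 0, "y": 0, "z": -0.1, "ax": 0, "ay": 0, "az": 0},
])

```text
t: 3.15
tool_pos: [0.5112, 0.3417, 0.2949]
orientation: [0.23, 3.125, 0.008]
force: [1.1, -0.5, -2.7]
opening: 0.0168
gripper_force: 40.0
```

```bash
python3 - <<'E'
from m import *
from p import plan
print(read_state()['opening'],read_state()['gripper_force'])
im,d=read_camera("scene"); P=cloud("scene",d); hsv=cv2.cvtColor(im,cv2.COLOR_BGR2HSV)
m=(P[...,2]>.08)&(P[...,2]<.13)&(abs(P[...,0]-.509)<.13)&(abs(P[...,1]-.341)<.08)
q=P[m]; M=np.array([-.978,.208])*0+np.array([np.cos(np.radians(171.6)),np.sin(np.radians(171.6))])
s=(q[:,:2]-[.509,.341])@M
for a in(-1,1):
    e=q[(a*s>.04)]; print(a,len(e),e.mean(0).round(4),"extent",(a*s).max().round(4),rect(e))
plan([(.4818,.1685,.12,194.5)])
E
```

```text
0.016807987130293012 39.99866724014282
-1 169 [0.5856 0.3274 0.1217] extent 0.1032 [ 0.5803  0.3306 62.6161 20.2947 -9.7727]
1 5 [0.4625 0.3463 0.1207] extent 0.0508 [  0.4619   0.3458  11.7172   4.7665 -73.8497]
now 3.2 [0.5102 0.341  0.2914] h 171.59 tilt [ 0.0042  0.0022 -1.    ] q6 -0.92
(0.4818, 0.1685, 0.12, 194.5) -> x 0.0028 y -0.1748 z 0.0044 az -0.3999 rows 3.0
```

Emit:
carry_out([
  {"hand": 0, "x": 0.001, "y": -0.058, "z": 0, "ax": 0, "ay": 0, "az": -0.13},
  {"hand": 0, "x": 0.002, "y": -0.116, "z": 0, "ax": 0, "ay": 0, "az": -0.26},
  {"hand": 0, "x": 0.003, "y": -0.175, "z": 0.004, "ax": 0, "ay": 0, "az": -0.4},
  {"hand": 0, "x": 0.003, "y": -0.175, "z": 0.004, "ax": 0, "ay": 0, "az": -0.4},
  {"hand": 0, "x": 0.003, "y": -0.175, "z": 0.004, "ax": 0, "ay": 0, "az": -0.4},
])

```text
t: 3.82
tool_pos: [0.4801, 0.1677, 0.283]
orientation: [0.393, -3.114, -0.0]
force: [-0.6, 0.2, -3.9]
opening: 0.0172
gripper_force: 40.0
```

```bash
python3 - <<'E'
from m import *
from p import plan
for n in("scene","top"):
    im,d=read_camera(n); P=cloud(n,d)
    c=np.array([.4818,.1685]); a=np.radians(14.5); M=np.array([[np.cos(a),np.sin(a)],[-np.sin(a),np.cos(a)]])
    L=(P[...,:2]-c)@M.T
    m=(P[...,2]>.09)&(P[...,2]<.13)&(abs(L[...,0])<.15)&(abs(L[...,1])<.04)
    for sg in(-1,1):
        k=m&(sg*L[...,0]>.03)
        if k.sum()>5: print(n,sg,k.sum(),"local x max",(sg*L[k][:,0]).max().round(4),"y",np.percentile(L[k][:,1],[3,50,97]).round(4),"ztop",np.percentile(P[k][:,2],90).round(4))
plan([(.4818,.1685,.056,194.5)])
E
```

```text
scene 1 190 local x max 0.098 y [-0.01   -0.005   0.0075] ztop 0.1141
now 3.92 [0.4806 0.1687 0.2839] h -165.49 tilt [-0.0013 -0.     -1.    ] q6 -1.59
(0.4818, 0.1685, 0.056, 194.5) -> x -0.0011 y -0.0005 z 0.0609 az 0.0001 rows 1.0
```

Emit:
carry_out([
  {"hand": 0, "x": -0.001, "y": 0, "z": 0.03, "ax": 0, "ay": 0, "az": 0},
  {"hand": 0, "x": -0.001, "y": 0, "z": 0.05, "ax": 0, "ay": 0, "az": 0},
  {"hand": 0, "x": -0.001, "y": 0, "z": 0.058, "ax": 0, "ay": 0, "az": 0},
  {"hand": 0, "x": -0.001, "y": 0, "z": 0.061, "ax": 0, "ay": 0, "az": 0},
  {"hand": 0, "x": -0.001, "y": 0, "z": 0.061, "ax": 0, "ay": 0, "az": 0},
  {"hand": 0, "x": -0.001, "y": 0, "z": 0.061, "ax": 0, "ay": 0, "az": 0},
])

```text
t: 4.68
tool_pos: [0.4822, 0.1684, 0.2247]
orientation: [-0.396, 3.115, 0.0]
force: [-0.4, -0.1, -3.6]
opening: 0.0169
gripper_force: 40.0
```

Emit:
carry_out([
  {"hand": 0, "x": 0, "y": 0, "z": 0.002, "ax": 0, "ay": 0, "az": 0},
  {"hand": 0, "x": 0, "y": 0, "z": 0.002, "ax": 0, "ay": 0, "az": 0},
  {"hand": 40, "x": 0, "y": 0, "z": 0.002, "ax": 0, "ay": 0, "az": 0},
  {"hand": 40, "x": 0, "y": 0, "z": 0.002, "ax": 0, "ay": 0, "az": 0},
  {"hand": 60, "x": 0, "y": 0, "z": 0.002, "ax": 0, "ay": 0, "az": 0},
  {"hand": 60, "x": 0, "y": 0, "z": -0.02, "ax": 0, "ay": 0, "az": 0},
  {"hand": 60, "x": 0, "y": 0, "z": -0.06, "ax": 0, "ay": 0, "az": 0},
  {"hand": 100, "x": 0, "y": 0, "z": -0.1, "ax": 0, "ay": 0, "az": 0},
])

```text
t: 5.68
tool_pos: [0.4816, 0.1682, 0.3248]
orientation: [0.397, -3.116, 0.0]
force: [0.3, -0.3, -0.4]
opening: 0.0614
gripper_force: 0.0
```

```bash
python3 - <<'E'
from m import *
from p import plan
n="scene"
im,d=read_camera(n); P=cloud(n,d); cv2.imwrite("pics/b.png",cv2.resize(im[100:240,240:420],None,fx=3,fy=3))
c=np.array([.4808,.1677]); a=np.radians(14.5); M=np.array([[np.cos(a),np.sin(a)],[-np.sin(a),np.cos(a)]])
L=(P[...,:2]-c)@M.T
m=(P[...,2]>.03)&(P[...,2]<.07)&(abs(L[...,0])<.15)&(abs(L[...,1])<.02)
for sg in(-1,1):
    k=m&(sg*L[...,0]>.075)
    if k.sum()>5: print(n,sg,k.sum(),"local x max",(sg*L[k][:,0]).max().round(4),"y",np.percentile(L[k][:,1],[3,50,97]).round(4),"ztop",np.percentile(P[k][:,2],[90,97]).round(4))
plan([(.5,-.065,.1,160),(.5,-.065,.024,160)])
E
```

```text
scene -1 67 local x max 0.1023 y [-0.0096 -0.0047  0.0087] ztop [0.0521 0.0536]
scene 1 82 local x max 0.1001 y [-0.0097 -0.0042  0.0087] ztop [0.0522 0.0533]
now 5.72 [0.4833 0.1686 0.3312] h -165.49 tilt [ 0.0077  0.0019 -1.    ] q6 -1.59
(0.5, -0.065, 0.1, 160) -> x 0.0424 y -0.2304 z 0.0642 az 0.6023 rows 4.0
(0.5, -0.065, 0.024, 160) -> x 0.0000 y 0.0000 z 0.0760 az -0.0000 rows 2.0
```

View pics/b.png

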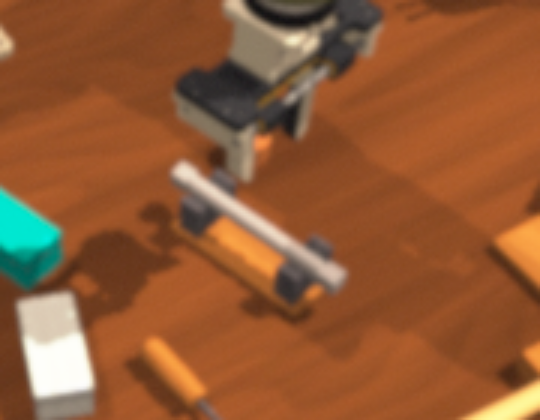

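The picture shows the bar level in both V-blocks, its ends at about (182,172) and (338,278) of the crop. Both ends measure 52 mm high at the top, within 1 mm of each other across. Next is tin 1.

Emit:
carry_out([
  {"hand": 100, "x": 0.01, "y": -0.058, "z": 0.0, "ax": 0, "ay": 0, "az": 0.15},
  {"hand": 100, "x": 0.02, "y": -0.115, "z": 0.01, "ax": 0, "ay": 0, "az": 0.3},
  {"hand": 100, "x": 0.032, "y": -0.173, "z": 0.03, "ax": 0, "ay": 0, "az": 0.45},
  {"hand": 100, "x": 0.042, "y": -0.23, "z": 0.05, "ax": 0, "ay": 0, "az": 0.602},
  {"hand": 100, "x": 0.042, "y": -0.23, "z": 0.064, "ax": 0, "ay": 0, "az": 0.602},
  {"hand": 100, "x": 0.042, "y": -0.23, "z": 0.064, "ax": 0, "ay": 0, "az": 0.602},
  {"hand": 100, "x": 0.042, "y": -0.23, "z": 0.064, "ax": 0, "ay": 0, "az": 0.602},
])

```text
t: 6.6
tool_pos: [0.499, -0.0638, 0.2603]
orientation: [0.541, 3.094, 0.0]
force: [0.8, 0.6, -0.5]
opening: 0.0931
gripper_force: 0.0
```

```bash
python3 - <<'E'
from p import *
plan([(.5,-.065,.024,160)])
print(np.round(read_state()['wrist_torque'],3),np.round(read_state()['force'],2))
E
```

```text
now 6.6 [ 0.499  -0.0638  0.2603] h 160.15 tilt [ 5.e-04  2.e-04 -1.e+00] q6 -1.45
(0.5, -0.065, 0.024, 160) -> x -0.0014 y -0.0008 z 0.0693 az 0.0027 rows 2.0
[-0.001  0.001 -0.034] [ 0.76  0.62 -0.53]
```

Emit:
carry_out([
  {"hand": 100, "x": -0.001, "y": -0.001, "z": 0.045, "ax": 0, "ay": 0, "az": 0},
  {"hand": 100, "x": -0.001, "y": -0.001, "z": 0.069, "ax": 0, "ay": 0, "az": 0},
  {"hand": 0, "x": -0.001, "y": -0.001, "z": 0.069, "ax": 0, "ay": 0, "az": 0},
  {"hand": 0, "x": -0.001, "y": -0.001, "z": 0.069, "ax": 0, "ay": 0, "az": 0},
  {"hand": 0, "x": -0.001, "y": -0.001, "z": 0.069, "ax": 0, "ay": 0, "az": 0},
  {"hand": 0, "x": -0.001, "y": -0.001, "z": 0.069, "ax": 0, "ay": 0, "az": 0},
  {"hand": 0, "x": -0.001, "y": -0.001, "z": 0.069, "ax": 0, "ay": 0, "az": 0},
  {"hand": 0, "x": -0.001, "y": -0.001, "z": 0.069, "ax": 0, "ay": 0, "az": 0},
], newtons=50)

```text
t: 7.6
tool_pos: [0.4997, -0.0663, 0.1914]
orientation: [0.545, 3.093, 0.0]
force: [-0.9, 1.4, 6.2]
opening: 0.0499
gripper_force: 50.0
```

Emit:
carry_out([
  {"hand": 0, "x": 0, "y": 0, "z": 0, "ax": 0, "ay": 0, "az": 0},
  {"hand": 0, "x": 0, "y": 0, "z": 0, "ax": 0, "ay": 0, "az": 0},
  {"hand": 0, "x": 0, "y": 0, "z": -0.05, "ax": 0, "ay": 0, "az": 0},
  {"hand": 0, "x": 0, "y": 0, "z": -0.1, "ax": 0, "ay": 0, "az": 0},
  {"hand": 0, "x": 0, "y": 0, "z": -0.1, "ax": 0, "ay": 0, "az": 0},
  {"hand": 0, "x": 0, "y": 0, "z": -0.1, "ax": 0, "ay": 0, "az": 0},
  {"hand": 0, "x": 0, "y": 0, "z": -0.1, "ax": 0, "ay": 0, "az": 0},
  {"hand": 0, "x": 0, "y": 0, "z": -0.1, "ax": 0, "ay": 0, "az": 0},
])

```text
t: 8.6
tool_pos: [0.4986, -0.0661, 0.2889]
orientation: [-0.545, -3.091, -0.0]
force: [-0.2, -0.1, -2.7]
opening: 0.0498
gripper_force: 50.0
```

```bash
cat > tq.py <<'E'
from h import *
def tq(n=5):
    A=[]
    for i in range(n):
        s=read_state(); M=R.from_rotvec(s['orientation']).as_matrix(); A.append(np.r_[M.T@s['wrist_torque'],s['force'],s['wrist_torque']]); read_camera("top")
    A=np.array(A); print("t",round(s['t'],2),"open",round(float(s['opening']),4),"pos",s['tool_pos'].round(4),"tool-torque",A[:,:3].mean(0).round(3),"sd",A[:,:3].std(0).round(3),"F",A[:,3:6].mean(0).round(2),"world torque",A[:,6:].mean(0).round(3))
tq()
E
python3 tq.py
```

```text
t 8.8 open 0.0499 pos [ 0.4992 -0.0662  0.2902] tool-torque [-0.013  0.001  0.028] sd [0.009 0.008 0.043] F [ 0.23  0.32 -3.31] world torque [ 0.012 -0.004 -0.028]
```

Emit:
carry_out([
  {"hand": 0, "x": 0.06, "y": 0, "z": 0, "ax": 0, "ay": 0, "az": 0},
  {"hand": 0, "x": 0.06, "y": 0, "z": 0, "ax": 0, "ay": 0, "az": 0},
  {"hand": 0, "x": 0.06, "y": 0, "z": 0, "ax": 0, "ay": 0, "az": 0},
  {"hand": 0, "x": 0.06, "y": 0, "z": 0, "ax": 0, "ay": 0, "az": 0},
  {"hand": 0, "x": 0, "y": 0, "z": 0, "ax": 0, "ay": 0, "az": 0},
  {"hand": 0, "x": 0, "y": 0, "z": 0, "ax": 0, "ay": 0, "az": 0},
  {"hand": 0, "x": 0, "y": 0, "z": 0, "ax": 0, "ay": 0, "az": 0},
  {"hand": 0, "x": 0, "y": 0, "z": 0, "ax": 0, "ay": 0, "az": 0},
])

```text
t: 9.85
tool_pos: [0.4992, -0.0661, 0.2914]
orientation: [0.545, 3.093, 0.0]
force: [-0.5, 0.0, -3.5]
opening: 0.0496
gripper_force: 50.0
```

```bash
python3 tq.py
```

```text
t 10.05 open 0.0496 pos [ 0.4991 -0.0661  0.2915] tool-torque [ 0.005  0.041 -0.006] sd [0.019 0.042 0.029] F [-0.28  0.13 -3.62] world torque [0.01  0.041 0.006]
```

Emit:
carry_out([
  {"hand": 0, "x": 0.06, "y": 0, "z": 0, "ax": 0, "ay": 0, "az": 0},
  {"hand": 0, "x": 0.06, "y": 0, "z": 0, "ax": 0, "ay": 0, "az": 0},
  {"hand": 0, "x": 0.06, "y": 0, "z": 0, "ax": 0, "ay": 0, "az": 0},
  {"hand": 0, "x": 0.06, "y": 0, "z": 0, "ax": 0, "ay": 0, "az": 0},
])

```text
t: 10.6
tool_pos: [0.444, -0.0461, 0.292]
orientation: [0.545, 3.091, -0.0]
force: [-0.9, -0.7, -2.9]
opening: 0.0497
gripper_force: 50.0
```

```bash
python3 tq.py
```

```text
t 10.8 open 0.0495 pos [ 0.4435 -0.046   0.2911] tool-torque [ 0.008 -0.052 -0.015] sd [0.029 0.025 0.033] F [-0.2  -0.02 -3.2 ] world torque [-0.025 -0.046  0.015]
```

Emit:
carry_out([
  {"hand": 0, "x": -0.06, "y": 0, "z": 0, "ax": 0, "ay": 0, "az": 0},
  {"hand": 0, "x": -0.06, "y": 0, "z": 0, "ax": 0, "ay": 0, "az": 0},
  {"hand": 0, "x": -0.06, "y": 0, "z": 0, "ax": 0, "ay": 0, "az": 0},
  {"hand": 0, "x": -0.06, "y": 0, "z": 0, "ax": 0, "ay": 0, "az": 0},
])

```text
t: 11.35
tool_pos: [0.4989, -0.066, 0.2912]
orientation: [0.545, 3.093, 0.0]
force: [-0.1, 0.2, -3.3]
opening: 0.0496
gripper_force: 50.0
```

```bash
python3 tq.py; python3 -c "
from p import *
plan([(.499,-.066,.0244,160)])"
```

```text
t 11.55 open 0.0498 pos [ 0.499  -0.0661  0.2915] tool-torque [ 0.01   0.025 -0.001] sd [0.026 0.029 0.027] F [ 0.25  0.03 -3.45] world torque [-0.001  0.027  0.001]
now 11.6 [ 0.4991 -0.0661  0.2914] h 160.03 tilt [ 1.2e-03 -3.0e-04 -1.0e+00] q6 -1.46
(0.499, -0.066, 0.0244, 160) -> x 0.0001 y 0.0001 z 0.1000 az 0.0005 rows 2.0
```

Tin 1's balance about tool y flips by about 0.08 N m with each stroke, which is what the ball should give. I'll confirm with two more strokes and longer averaging.

Emit:
carry_out([
  {"hand": 0, "x": 0.06, "y": 0, "z": 0, "ax": 0, "ay": 0, "az": 0},
  {"hand": 0, "x": 0.06, "y": 0, "z": 0, "ax": 0, "ay": 0, "az": 0},
  {"hand": 0, "x": 0.06, "y": 0, "z": 0, "ax": 0, "ay": 0, "az": 0},
  {"hand": 0, "x": 0.06, "y": 0, "z": 0, "ax": 0, "ay": 0, "az": 0},
  {"hand": 0, "x": 0.06, "y": 0, "z": 0, "ax": 0, "ay": 0, "az": 0},
  {"hand": 0, "x": 0.06, "y": 0, "z": 0, "ax": 0, "ay": 0, "az": 0},
])

```text
t: 12.35
tool_pos: [0.4434, -0.0459, 0.2909]
orientation: [0.545, 3.094, -0.0]
force: [0.6, -0.7, -3.3]
opening: 0.0495
gripper_force: 50.0
```

```bash
sed -i 's/^tq()/tq(16)/' tq.py; python3 tq.py
```

```text
t 13.1 open 0.0495 pos [ 0.4429 -0.0457  0.2907] tool-torque [-0.004 -0.039 -0.003] sd [0.033 0.025 0.027] F [-0.   -0.16 -3.28] world torque [-0.01  -0.038  0.003]
```

Emit:
carry_out([
  {"hand": 0, "x": -0.06, "y": 0, "z": 0, "ax": 0, "ay": 0, "az": 0},
  {"hand": 0, "x": -0.06, "y": 0, "z": 0, "ax": 0, "ay": 0, "az": 0},
  {"hand": 0, "x": -0.06, "y": 0, "z": 0, "ax": 0, "ay": 0, "az": 0},
  {"hand": 0, "x": -0.06, "y": 0, "z": 0, "ax": 0, "ay": 0, "az": 0},
  {"hand": 0, "x": -0.06, "y": 0, "z": 0, "ax": 0, "ay": 0, "az": 0},
  {"hand": 0, "x": -0.06, "y": 0, "z": 0, "ax": 0, "ay": 0, "az": 0},
])

```text
t: 13.9
tool_pos: [0.4991, -0.0661, 0.2914]
orientation: [0.545, 3.093, -0.0]
force: [-0.7, 0.1, -3.1]
opening: 0.0497
gripper_force: 50.0
```

```bash
python3 tq.py; python3 -c "
from p import *
plan([(.499,-.066,.0244,160)])
plan([(.6748,-.0875,.162,160)])"
```

```text
t 14.65 open 0.0497 pos [ 0.4993 -0.0663  0.2907] tool-torque [0.012 0.045 0.001] sd [0.026 0.036 0.033] F [-0.15 -0.06 -3.37] world torque [ 0.004  0.046 -0.001]
now 14.7 [ 0.4993 -0.0663  0.2907] h 160.01 tilt [-1.e-04  0.e+00 -1.e+00] q6 -1.46
(0.499, -0.066, 0.0244, 160) -> x 0.0004 y 0.0001 z 0.0993 az 0.0003 rows 2.0
now 14.7 [ 0.4993 -0.0663  0.2907] h 160.01 tilt [-1.e-04  0.e+00 -1.e+00] q6 -1.46
(0.6748, -0.0875, 0.162, 160) -> x -0.1722 y 0.0400 z -0.0383 az 0.0003 rows 3.0
```

The shift is −0.039 to +0.045 N m, about 0.084 and eight times the noise, so tin 1 holds the ball. The other two can stay where they are. Now I carry it over the block.

Emit:
carry_out([
  {"hand": 0, "x": 0, "y": 0, "z": -0.038, "ax": 0, "ay": 0, "az": 0},
  {"hand": 0, "x": -0.043, "y": 0.01, "z": -0.038, "ax": 0, "ay": 0, "az": 0},
  {"hand": 0, "x": -0.086, "y": 0.02, "z": -0.038, "ax": 0, "ay": 0, "az": 0},
  {"hand": 0, "x": -0.129, "y": 0.03, "z": -0.038, "ax": 0, "ay": 0, "az": 0},
  {"hand": 0, "x": -0.172, "y": 0.04, "z": -0.038, "ax": 0, "ay": 0, "az": 0},
  {"hand": 0, "x": -0.172, "y": 0.04, "z": -0.038, "ax": 0, "ay": 0, "az": 0},
  {"hand": 0, "x": -0.172, "y": 0.04, "z": -0.038, "ax": 0, "ay": 0, "az": 0},
  {"hand": 0, "x": -0.172, "y": 0.04, "z": -0.038, "ax": 0, "ay": 0, "az": 0},
])

```text
t: 15.7
tool_pos: [0.674, -0.0874, 0.3292]
orientation: [0.545, 3.094, -0.0]
force: [-0.3, -0.6, -3.3]
opening: 0.0497
gripper_force: 50.0
```

Emit:
carry_out([
  {"hand": 0, "x": 0, "y": 0, "z": 0, "ax": 0, "ay": 0, "az": 0},
  {"hand": 0, "x": 0, "y": 0, "z": 0, "ax": 0, "ay": 0, "az": 0},
  {"hand": 0, "x": 0, "y": 0, "z": 0, "ax": 0, "ay": 0, "az": 0},
  {"hand": 0, "x": 0, "y": 0, "z": 0, "ax": 0, "ay": 0, "az": 0},
])

```text
t: 16.2
tool_pos: [0.6746, -0.0874, 0.3289]
orientation: [0.545, 3.094, -0.0]
force: [0.0, -0.5, -3.3]
opening: 0.0498
gripper_force: 50.0
```

```bash
python3 - <<'E'
from m import *
from p import plan
plan([(.6748,-.0875,.162,160)])
s=read_state(); print(s['opening'],s['gripper_force'],s['dq'].round(3))
im,d=read_camera("scene"); cv2.imwrite("pics/end.png",im)
P=cloud("scene",d);hsv=cv2.cvtColor(im,cv2.COLOR_BGR2HSV)
m=(P[...,2]>.12)&(P[...,2]<.195)&(hsv[...,1]<90)&(np.hypot(P[...,0]-.6748,P[...,1]+.0875)<.09)
print(m.sum(),P[m].min(0).round(3),P[m].max(0).round(3),rect(P[m]))
E
```

```text
now 16.2 [ 0.6746 -0.0874  0.3289] h 160.02 tilt [ 2.e-04 -0.e+00 -1.e+00] q6 -1.43
(0.6748, -0.0875, 0.162, 160) -> x -0.0002 y 0.0000 z -0.0001 az 0.0003 rows 1.0
0.04975105567110833 49.99883472919464 [ 0.     0.003 -0.001  0.001  0.002 -0.001]
969 [ 0.648 -0.129  0.136] [ 0.731 -0.053  0.195] [ 0.6896 -0.0902 82.1531 74.5668 -3.1181]
```

View pics/end.png

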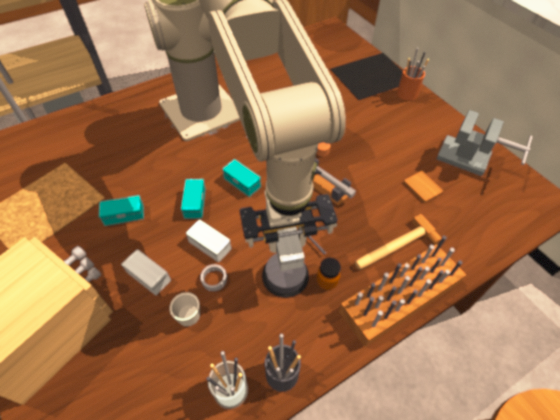

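The tin is held level over the block at (288,265), its underside at about 0.137 m, which is about 10 cm above the block. The bar is in the V-blocks at (335,182), and the other tins are untouched at (208,240) and (146,271).

```bash
python3 -c "
from plant import robot
print(robot.close_job())"
```

```text
the job is handed in; nothing more can be done
None
```

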